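# Find the jig's blind stop hole with the red-knobbed locating pin

## Robot

A 6-joint arm with a two-finger parallel gripper is mounted at the origin on the work surface. World frame = base frame: x ahead of the robot, y to its left, z up, the work surface at z = 0. Lengths are in m, angles in rad, forces in N, time in s.
With the tool pointing down it reaches from about 0.35 to 0.875 m from the base axis. Payload 4.2 kg.
Tool frame: the origin (TCP) lies on the centre line of the jaws, within the pads' length; the fingertips stand 8 mm ahead of it and the grasp point (between the pads) lies 11 mm behind it; z points along the fingers, y is the line along which they close (so a half turn about z gives the same grasp; the last joint's range is limited). The gripper opens to 85 mm and grips with 20 to 120 N. Pads are 22 mm wide; open, the fingers measure 114 mm over their backs; the gripper's body (76 mm by 85 mm) begins 54 mm behind the grasp point. The pads swing forward as they close: fully open they stand 13 mm farther back than shut.
Start: joints at [0.259, 0.385, 0.008, 0, -1.194, -0.259], TCP at [0.625, 0, 0.201] pointing down, gripper open.
Joint ranges: [-3.14, 3.14], [-1.21, 2.06], [-1.07, 1.41], [-3.16, 2.05], [-2.99, -0.16], [-3.1, 3.1]. Speed limits (rad/s): [2.79, 2.79, 3.14, 3.14, 3.14, 3.14].

## Interface

Orientations are given as a unit quaternion [w, x, y, z].
In Python, from station import * gives the robot as it stands. The module is installed in compiled form; this text tells all that it offers.
- The arm moves only by the tool send_rows, never from a script. Its argument "targets" is a list of rows, each a list of 3 entries, a list of its own where there are three numbers: the turn, a rotation vector about the tool's x, y, z in rad, then the shift along the tool's x, y, z in cm, then the gripper command: -1 is fully open, 1 is shut, values between are in proportion. In form: [[[ax, ay, az], [tx, ty, tz], claw], ...]. A call has exactly 8 rows; each row is the pose to reach, as a shift and turn from the pose commanded when the call began, along the tool's axes at that moment; what a row does not reach only later rows make up. A row lasts 1/8 s, in which the tool goes at most 62.5 mm and 10.7 degrees, less where a joint would pass 70% of its speed; a pose out of reach is approached as far as the arm can. A call with a gripper value outside its range is refused whole. The fingers move at their own pace and stop on an object; the grip force is fixed at half the most. Time passes only in rows, so rows that repeat a pose let the fingers close, or fill a call up. It gives the time, the measured TCP pose, the force, the opening and the grip force at its end, in the units of the state.
- get_obs(): the state, without advancing time (a new reading comes with each control period).
- grab_frame(name): name is "scene" or "side" or "wrist"; returns a dict with "frame" (400x640x3 uint8, red, green, blue), "range_z" (400x640 float32, m along the optical axis (not along the pixel's ray), 0 where there is no reading), "fx", "fy", "cx", "cy" (pixels), "rvec" (rotation vector, rad) and "tvec" (3), from world to camera coordinates, as OpenCV has them; the wrist camera has in their place "T_tool_cam" (4x4, takes a point from camera to tool coordinates, whose origin is the TCP and whose axes are the flange's). Camera axes: x right, y down, z forward; pixel columns grow to the right and rows downward; lengths in m; the calibration is good to about 2 mm. A picture is of the moment at which its call begins: read the wrist's pose just before it.
- sign_off(): hands the job in; it is judged then, once.
Trained networks look in the newest picture that a camera, given by its name, has taken for a name from the list of things; names that differ only in an ending like _2 or _b are one class to them, and where a whole thing is asked for, a point or a joint stands for the part that bears it (a point fixed in the world has none). Each returns a list of dicts, best first, with "conf" (0 to 1); they miss things now and then, are a little off and sometimes report something else, mostly with a low value. They report only what shows in the picture. A call takes as long as a camera call. They do not tell look-alikes from the thing itself.
- boxes_of(camera, thing): "box" ([left, top, width, height] in pixels, round what is visible of it).
- cut_out(camera, thing): "region" (400x640 bool, what is visible of it) and "box" ([left, top, width, height] in pixels, round what is visible of it).
The state is a dict: "clock": time; "joint_positions": joint angles; "qvel": joint speeds; "joint_torque": joint torques, N m; "eef_pos": TCP position; "tool_rot": TCP orientation; "force": force on the tool from outside, world axes, zero at the start; "moment": the same for the moment, N m; "opening": finger opening in m; "grip_force": force on a finger pad.
Only numpy, scipy, OpenCV 4.12 (cv2) and the standard library are available. Lean on these libraries where they do the work, as an engineer would, in place of code of your own. Each camera call takes 0.05 s, during which the arm holds its last target. There are 200 camera calls.

## Task

Take the red-knobbed locating pin out of the wooden rack and stand its tip on the floor of the drilling jig's groove, in the yellow-painted end section. Slide it lightly along the groove, tip kept on the floor and never forced (a few newtons are plenty; 40 N would damage the jig), until it drops into the unmarked blind hole; push it gently fully home and let go, leaving it upright. Leave the black-knobbed pins and the other things on the bench where they are.

Things in the scene. Friction and masses are not known exactly. Their poses are not given: they have to be found in the camera images.
- pin: Locating pin, 94 mm tall, 0.11 kg, upright in one of the rack's holes at first, its tip 10 mm above the bench: steel shank 12 mm in diameter, 60 mm long, tip bevelled to 9 mm over 2 mm; on it a round RED knob 26 mm in diameter, 34 mm tall (middle 77 mm above the tip). Origin: centre of the tip; z along the pin towards the knob.
- jig: Drilling jig, rigid and fixed: plywood base 215 x 340 x 4 mm, wooden stop rail 300 mm long with a groove, and a pine board clamped on the -x side (top 26 mm, clamps to 40 mm above the bench, over 50 mm from the groove). Origin: on the bench under the groove's middle; y along the groove, z up. Groove 15 mm wide, straight, open on top, from y = -75 to +75 mm, ends closed.
- groove_start (a point): Middle of the yellow-painted section of the groove (jig y = +41 to +75 mm), on the groove's centre line at floor height, jig y = +55 mm. Hard steel floor 26 mm above the bench; upright walls up to 44 mm, then flared lips up to 53 mm (mouth about 30 mm wide). Axes as the jig's: y along the groove; the search goes towards -y.
- groove_mid (a point): Floor point at jig y = -15 mm. The one blind hole lies on the groove's centre line with its centre anywhere within 35 mm of this point along y (jig y = -50 to +20 mm); its place differs every time and is not reported. Hole upright, 14 mm wide, 16 mm deep, mouth bevelled 1.5 mm: a pin fully home has its tip 10 mm and its knob's underside 70 mm above the bench.
- rack: Dark wooden pin rack, fixed, 200 mm long (x) x 50 mm (y) x 40 mm high, three upright 15 mm holes 30 mm deep at x = -65, 0 and +65 mm. Origin at the centre of its underside. Each hole holds one pin at first; which one holds the red pin varies.
- spare_a: Spare pin like the red one but with a BLACK knob, in the rack: a bystander. Origin at the tip.
- spare_b: Second spare pin with a BLACK knob, in the rack: a bystander. Origin at the tip.
- screwdriver: Screwdriver, yellow handle, 200 mm long, lying: a bystander. Origin under its middle, x towards the blade.
- tape_measure: Yellow tape measure, 70 x 36 x 64 mm: a bystander. Origin at the centre of its underside.
- drill: Cordless drill standing on its battery, about 200 mm tall, blue and black, x towards the chuck: a bystander. Origin at the centre of its underside.
- screw_box: Green plastic screw box, 90 x 60 x 35 mm: a bystander. Origin at the centre of its underside.
- parts_dish: Round steel parts dish, 120 mm wide, 30 mm high: a bystander. Origin at the centre of its underside.
Not all that is in view belongs to the job. Of the things that look like the pin, the smallest one is meant.

How it is judged:
On the way, in this order (a step that is already met when the one before it is completed fails the run):
1. the red pin is lifted out of the rack (height (world z) of pin above 0.055 m), for 0.1 s.
2. its tip stands on the groove's floor in the yellow end section (x of pin in the frame of jig between -0.0065 and 0.0065 m and y of pin in the frame of jig between 0.038 and 0.075 m and z of pin in the frame of jig below 0.029 m and contact force between pin and jig above 0.2 N), for 0.05 s.
3. the tip slides on the floor out of the yellow section (x of pin in the frame of jig between -0.0065 and 0.0065 m and y of pin in the frame of jig between 0.026 and 0.038 m and z of pin in the frame of jig below 0.029 m and contact force between pin and jig above 0.05 N), for 0.03 s.
At the end, for the whole second after the job is handed in: The red pin stands in the blind hole of the groove, fully home (tip within 2.5 mm of the hole's bottom), upright within 0.12 rad, at rest and released (x of pin in the frame of jig between -0.0065 and 0.0065 m and z of pin in the frame of jig between 0.005 and 0.0125 m and y of pin in the frame of jig between -0.06 and 0.03 m and angle between pin's own z axis and vertical below 0.12 rad and linear speed of pin below 0.02 m/s and contact force between the fingers and pin below 0.05 N); the robot touches nothing.
It fails at once if the red pin presses on the jig with more than 40 N (contact force between pin and jig above 40 N).
It fails at once if outside the yellow section the tip, in the groove, is lifted more than 6 mm off its floor (x of pin in the frame of jig between -0.0065 and 0.0065 m and y of pin in the frame of jig between -0.075 and 0.034 m and z of pin in the frame of jig between 0.032 and 0.044 m).
It fails at once if the robot pushes on the jig with more than 40 N (contact force between any of the fingers, the arm and jig above 40 N).
It fails at once if a bystander (black-knobbed pin, screwdriver, tape measure, drill, screw box or parts dish) is moved more than 20 mm (distance of any of spare_a, spare_b, screwdriver, tape_measure, drill, screw_box, parts_dish from where it was at the start of the episode above 0.02 m).
It also fails if it takes over 67 s, if anything falls off the work surface, if the arm or the gripper's body presses on something with over 40 N, if the wrist force passes 120 N, or if a joint passes its speed limit or range.

## Working session

There is one attempt and no reset: what is moved stays moved. The work goes in short steps, Python scripts to look and compute and a tool call to move; the robot and the scene stay as the last step left them, time stands still between calls to the robot, and variables do not carry over. Pictures are saved under pics/ and viewed, at most 10 in all, crops included, and the job is handed in when it is done.

Besides the shell and the picture viewer there is one more tool, called by a JSON object that holds its "api" and its "payload", one argument or row to a line. send_rows: Moves the arm, as the interface text tells. Its arguments: {"type":"object","properties":{"targets":{"type":"array","items":{"type":"array"}}},"required":["targets"]}

```bash
mkdir -p pics; cat > h.py <<'E'
from station import *
import numpy as np, cv2
from scipy.spatial.transform import Rotation as R
def pts(f,obs=None):
    z=f["range_z"]; v,u=np.mgrid[:400,:640]
    P=np.stack([(u-f["cx"])/f["fx"]*z,(v-f["cy"])/f["fy"]*z,z],-1)
    if "rvec" in f:
        M=cv2.Rodrigues(np.array(f["rvec"],float))[0]; return (P-np.array(f["tvec"]).ravel())@M
    T=np.array(f["T_tool_cam"]); q=obs["tool_rot"]; Rt=R.from_quat([q[1],q[2],q[3],q[0]]).as_matrix()
    return (P@T[:3,:3].T+T[:3,3])@Rt.T+np.array(obs["eef_pos"])
def save(n,im): cv2.imwrite("pics/"+n,cv2.cvtColor(im,cv2.COLOR_RGB2BGR))
E
python3 - <<'E'
from h import *
o=get_obs(); print({k:np.round(v,3) for k,v in o.items()})
for c in ["scene","side"]:
    f=grab_frame(c); save(c+"0.png",f["frame"]); P=pts(f)
    np.savez(c+"0.npz",P=P,im=f["frame"])
    for t in ["pin","jig","groove_start","groove_mid","rack","spare_a","drill","tape_measure","screw_box","parts_dish","screwdriver"]:
        try:
            for d in cut_out(c,t)[:4]:
                m=d["region"]&(f["range_z"]>0); print(c,t,round(d["conf"],2),np.round(d["box"]),np.round(np.median(P[m],0),3))
        except Exception as e: print(t,e)
E
```

```text
{'clock': np.float64(0.0), 'joint_positions': array([ 2.590e-01,  3.860e-01,  7.000e-03, -1.000e-03, -1.194e+00,
       -2.590e-01]), 'qvel': array([ 0.001,  0.001, -0.001, -0.   ,  0.001,  0.001]), 'joint_torque': array([-1.0000e-03, -3.9229e+01,  1.8840e+01,  4.1860e+00, -5.0000e-03,
        0.0000e+00]), 'eef_pos': array([ 0.624, -0.   ,  0.2  ]), 'tool_rot': array([-0.001, -0.707,  0.707,  0.001]), 'force': array([0.744, 0.188, 0.435]), 'moment': array([0.042, 0.014, 0.045]), 'grip_force': np.float64(0.0), 'opening': np.float64(0.085)}
scene pin 0.7 [246. 271.  16.  34.] [ 0.65  -0.274  0.107]
scene pin 0.65 [199. 250.  17.  33.] [ 0.531 -0.349  0.108]
scene pin 0.48 [245. 247.   9.  20.] [ 0.559 -0.245  0.092]
scene jig 0.85 [280. 184. 128.  78.] [0.542 0.039 0.025]
scene groove_start 0.93 [279. 184. 128.  80.] [0.542 0.04  0.025]
scene groove_mid 0.7 [280. 184. 126.  79.] [0.543 0.039 0.025]
scene rack 0.8 [218. 225.  49.  54.] [ 0.502 -0.263  0.038]
scene spare_a 0.66 [232. 233.  10.  18.] [ 0.497 -0.254  0.094]
scene spare_a 0.56 [220. 221.   7.  16.] [ 0.433 -0.262  0.092]
s
[... 857 characters left out ...]
8 0.023]
side rack 0.83 [285. 264. 100.  55.] [ 0.466 -0.271  0.037]
side spare_a 0.76 [333. 259.  14.  25.] [ 0.485 -0.26   0.089]
side spare_a 0.73 [299. 260.  17.  33.] [ 0.421 -0.269  0.089]
side drill 0.95 [327.  81.  35.  68.] [0.652 0.401 0.054]
side drill 0.35 [234. 338.  66.  60.] [ 0.33  -0.408  0.014]
side tape_measure 0.82 [439. 312.  37.  34.] [ 0.672 -0.421  0.06 ]
side screw_box 0.67 [361. 249.  12.  30.] [ 0.549 -0.251  0.089]
side screw_box 0.66 [260. 130.  32.  16.] [0.429 0.431 0.028]
side screw_box 0.55 [278. 165.  90.  85.] [0.506 0.019 0.023]
side parts_dish 0.78 [235. 336.  64.  64.] [ 0.33  -0.409  0.014]
side screwdriver 0.85 [235. 163.  64.   9.] [0.414 0.267 0.015]
```

```bash
python3 - <<'E'
from h import *
a=np.load("scene0.npz")["im"][130:360,130:530]
save("c1.png",cv2.resize(a,(800,460),interpolation=cv2.INTER_CUBIC))
E
```

```text
(no output)
```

View pics/c1.png

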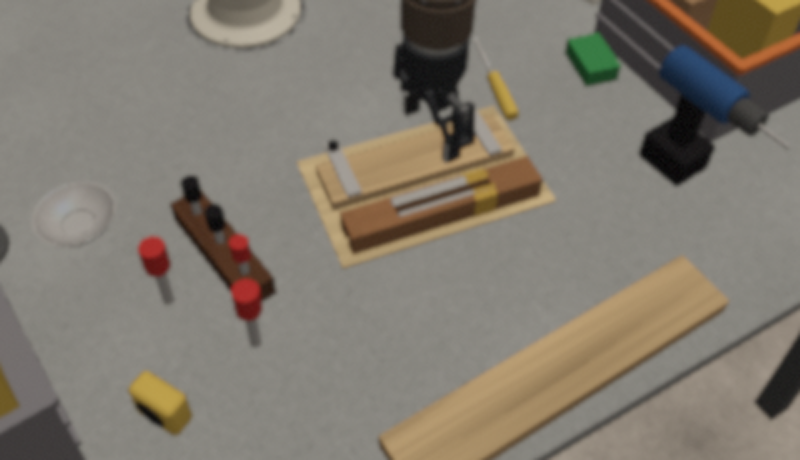

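The look-alikes are crop (239,248), (246,300) and (154,257). Only (239,248) stands in the rack and it's the smallest, the same size as the black spares, so it's the target at about (0.56,-0.247). Next, the wrist view of the jig.

```bash
python3 - <<'E'
from h import *
for c in ["scene","side"]:
    z=np.load(c+"0.npz");P=z["P"];h=cv2.cvtColor(z["im"],cv2.COLOR_RGB2HSV)
    red=((h[...,0]<8)|(h[...,0]>172))&(h[...,1]>150)&(h[...,2]>60)&(P[...,2]>.06)&(P[...,2]<.2)
    m=red&(np.hypot(P[...,0]-.555,P[...,1]+.25)<.035)
    q=P[m];print(c,m.sum(),q.min(0),q.max(0),np.median(q,0), 'top',q[q[:,2]>np.percentile(q[:,2],70)].mean(0))
    L=P[red&~m]; print(L[:,2].max() if len(L) else 0)
o=get_obs();f=grab_frame("wrist");P=pts(f,o);np.savez("w0.npz",P=P,im=f["frame"]);print(f["T_tool_cam"])
save("w0.png",f["frame"])
E
```

```text
scene 106 [ 0.54422843 -0.25647255  0.06772331] [ 0.56978903 -0.23495359  0.10761603] [ 0.56150274 -0.24688546  0.09994584] top [ 0.55568102 -0.24646226  0.10472128]
0.13018157669059152
side 213 [ 0.5384412  -0.25976404  0.06850984] [ 0.56269971 -0.2337054   0.10420388] [ 0.54849336 -0.25363714  0.09496736] top [ 0.55045297 -0.24665307  0.10249622]
0.12758051924206706
[[ 9.63934394e-04 -9.64489230e-01 -2.64120421e-01  6.63538478e-02]
 [ 9.99999488e-01  1.01081851e-03 -4.16085489e-05  7.08593062e-04]
 [ 3.07108808e-04 -2.64120246e-01  9.64489710e-01 -1.72327906e-01]
 [ 0.00000000e+00  0.00000000e+00  0.00000000e+00  1.00000000e+00]]
```

View pics/w0.png

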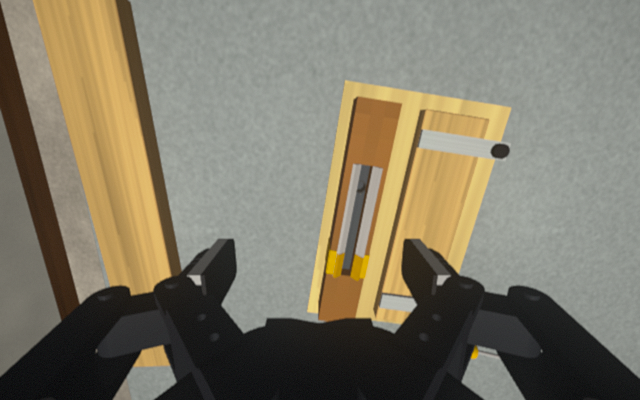

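```bash
python3 - <<'E'
from h import *
z=np.load("w0.npz");P=z["P"];im=z["im"];h=cv2.cvtColor(im,cv2.COLOR_RGB2HSV)
for v in range(165,286,8):
    r=P[v,325:385]; i=np.where((r[:,2]<.035)&(r[:,2]>.005)&(np.arange(325,385)>335))[0]
    print(v,np.round(r[10:50:4,2]*1000).astype(int), 'floor mean',np.round(r[i].mean(0),4) if len(i) else None, i+325 if len(i)<14 else len(i))
# yellow on rail
m=(h[...,0]>20)&(h[...,0]<32)&(h[...,1]>200)&(P[...,2]>.035)&(P[...,2]<.06); m[:, :300]=0;m[:,400:]=0
q=P[m];print(m.sum(),q.mean(0),cv2.minAreaRect((q[:,:2]*1000).astype(np.float32)))
# rail brown top
m=(abs(P[...,2]-np.percentile(q[:,2],90))<.006)&(np.arange(640)[None]>300)&(np.arange(640)[None]<400)
n,l,s,c=cv2.connectedComponentsWithStats(m.astype(np.uint8));k=1+s[1:,4].argmax();q=P[l==k]
print(s[k],q[:,2].mean(),cv2.minAreaRect((q[:,:2]*1000).astype(np.float32)))
save("wc.png",cv2.resize(im[150:300,300:400],(400,600),interpolation=cv2.INTER_CUBIC))
E
```

```text
165 [ 3  5 22 43 44 52 47 25 25 33] floor mean [ 0.5724 -0.0113  0.0237] 15
173 [ 3  2 37 42 49 52 45 26 27 44] floor mean [ 0.5708 -0.0014  0.0255] [341 342 360 361 362 363 364 365 366 367 368 369]
181 [ 3  8 44 44 53 49 10 24 28 46] floor mean [0.5728 0.0104 0.0192] 14
189 [ 5 25 44 44 52 45 15 23 38 49] floor mean [0.573  0.021  0.0197] [338 339 357 358 359 360 361 362 363 364 365 366]
197 [ 4 40 45 51 49 25 26 27 46 50] floor mean [0.5777 0.0307 0.0243] [336 337 338 355 356 357 358 359 360 361 362 363 364]
205 [10 45 45 52 47 26 25 33 49 51] floor mean [0.5734 0.0413 0.0252] [336 337 354 355 356 357 358 359 360 361 362 363 384]
213 [27 45 44 51 47 25 26 45 49 52] floor mean [0.5742 0.052  0.0265] [352 353 354 355 356 357 358 359 360 361]
221 [44 44 51 51 26 25 28 47 51 43] floor mean [0.5722 0.0638 0.0249] [351 352 353 354 355 356 357 358 359 360 376]
229 [43 44 52 46 25 24 38 48 52 45] floor mean [0.5743 0.0754 0.0246] [349 350 351 352 353 354 355 356 357 358 375]
237 [ 44  44  51  24  26  26  44 374  51  44] floor mean [0.5724 0.0879 0.0227] [347 348 349 350 351 352 353 354 355
[... 260 characters left out ...]
26 29 48 52 46 44  3] floor mean [0.576  0.1243 0.0226] [343 344 345 346 347 348 349 350 351 372 384]
269 [52 49 29 28 38 48 53 46  4  3] floor mean [0.5721 0.1355 0.0249] [342 343 344 345 346 347 348 349 350 382 383 384]
277 [43 45 43 44 44 51 43 46  4  5] floor mean [0.5367 0.1561 0.012 ] [366 371 380 381 382 383 384]
285 [43 44 44 43 44 43 45  3  4  3] floor mean [0.5326 0.165  0.0188] [379 380 381 382 383 384]
686 [0.58811014 0.11688851 0.04757664] ((587.2553100585938, 119.22126770019531), (39.83963394165039, 53.08607864379883), 81.09530639648438)
[351 166  32 114 875] 0.050404172999170216 ((565.2447509765625, 60.64491271972656), (149.6715087890625, 10.669256210327148), 81.3713607788086)
```

View pics/wc.png

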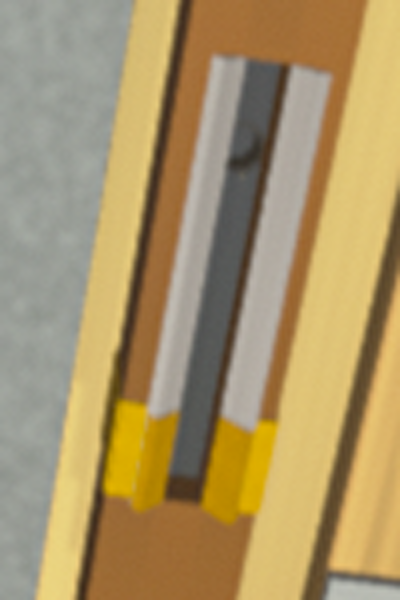

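```bash
python3 - <<'E'
from h import *
z=np.load("w0.npz");P=z["P"]
def ctr(lo,hi,vr):
    C=[]
    for v in vr:
        c0=364-(v-173)*17/88
        j=np.arange(int(c0)-7,int(c0)+8); r=P[v,j]; i=(r[:,2]>lo)&(r[:,2]<hi); 
        if i.sum()>3: C.append(r[i].mean(0))
    return np.array(C)
C=np.r_[ctr(.018,.034,range(170,180)),ctr(.018,.034,range(196,270))]
vx,vy,x0,y0=cv2.fitLine((C[:,:2]).astype(np.float32),cv2.DIST_HUBER,0,.01,.01).ravel()
print("dir",vx,vy,np.degrees(np.arctan2(vy,vx)),x0,y0,np.median(C[:,2]))
d=np.array([vx,vy])*np.sign(vy);n=np.array([d[1],-d[0]])
Q=P[160:285,335:385].reshape(-1,3);s=(Q[:,:2]-[x0,y0])@d;t=(Q[:,:2]-[x0,y0])@n
for b in np.arange(-.09,.09,.015):
    k=(abs(s-b)<.0075)&(Q[:,2]>.045)&(Q[:,2]<.06)
    k2=(abs(s-b)<.0075)&(Q[:,2]>.015)&(Q[:,2]<.034)&(abs(t)<.01)
    if k.sum() and k2.sum(): print(round(b,3),'lip t',np.round([t[k&(t<0)].max(initial=-9),t[k&(t>0)].min(initial=9),t[k&(t<0)].mean(),t[k&(t>0)].mean()],4),'floor',np.round([t[k2].min(),t[k2].max()],4))
f=(Q[:,2]<.034)&(Q[:,2]>.015)&(abs(t)<.006); print("floor s",np.percentile(s[f],[0.5,99.5]))
hh=(Q[:,2]<.021)&(abs(t)<.008)&(Q[:,2]>.005)&(s<0.07)&(s>-.08);print("hole",hh.sum(),s[hh].mean(),np.round(np.c_[s,t,Q[:,2]][hh],3)[:15])
l=(Q[:,2]>.045)&(Q[:,2]<.06)&(abs(t)<.018);print("lip s",np.percentile(s[l],[0.5,1,99,99.5]))
for e in np.percentile(s[l],[1,99]): print(np.array([x0,y0])+e*d)
E
```

```text
dir 0.14734341 0.9890854 81.52699 0.5769362 0.07087712 0.02640898815418856
-0.09 lip t [-0.0027  0.0014 -0.0093  0.0145] floor [-0.0051  0.0049]
-0.075 lip t [-0.0041  0.0098 -0.0099  0.0159] floor [-0.005   0.0062]
-0.06 lip t [-0.0041  0.0101 -0.0098  0.0159] floor [-0.0051  0.0061]
-0.045 lip t [-0.0041  0.0098 -0.0099  0.0159] floor [-0.005   0.0061]
-0.03 lip t [-0.0042  0.0101 -0.0094  0.0162] floor [-0.005   0.0062]
-0.015 lip t [-0.0042  0.0098 -0.0095  0.0159] floor [-0.0049  0.0063]
0.0 lip t [-0.0043  0.0102 -0.0099  0.0161] floor [-0.005   0.0063]
0.015 lip t [-0.0041  0.0105 -0.0097  0.016 ] floor [-0.005   0.0064]
0.03 lip t [-0.0041  0.0097 -0.0103  0.016 ] floor [-0.005   0.0063]
0.045 lip t [-0.0037  0.0095 -0.0109  0.0153] floor [-0.0049  0.0058]
0.06 lip t [-0.0037  0.0038 -0.0111  0.0138] floor [-0.0049  0.0072]
floor s [-0.08389401  0.0635463 ]
hole 66 -0.05347429386887722 [[-0.059  0.003  0.01 ]
 [-0.059  0.002  0.01 ]
 [-0.059  0.001  0.01 ]
 [-0.059 -0.001  0.007]
 [-0.059 -0.002  0.01 ]
 [-0.057  0.003  0.01 ]
 [-0.058  0.002  0.01 ]
 [-0.058  0.     0.009]
 [-0.058 -0.001  0.009]
 [-0.058 -0.002  0.011]
 [-0.058 -0.004  0.008]
 [-0.056  0.003  0.01 ]
 [-0.056  0.001  0.01 ]
 [-0.057  0.     0.011]
 [-0.057 -0.001  0.01 ]]
lip s [-0.08672577 -0.08630019  0.06184586  0.06245264]
[ 0.56422042 -0.01448114]
[0.58604877 0.13204795]
```

The hole shows at about jig y −42 mm. Jig origin ≈ (0.578, 0.059), yaw −8.5°. Moving above the red pin now, with the closing axis turned onto the groove direction.

{"api": "send_rows", "payload": {
  "targets": [
    [[0,0,-0.18],[3,1,0],-1],
    [[0,0,-0.36],[7,2,0],-1],
    [[0,0,-0.54],[11,3,0],-1],
    [[0,0,-0.72],[15,4,0],-1],
    [[0,0,-0.9],[19,5.5,0],-1],
    [[0,0,-1.08],[22,6.5,0],-1],
    [[0,0,-1.25],[24.7,7.1,0],-1],
    [[0,0,-1.422],[24.7,7.1,0],-1]
  ]
}}

```text
clock: 2.25
eef_pos: [0.5533, -0.2488, 0.2014]
tool_rot: [0.0, 0.997, -0.073, -0.0]
force: [0.3, 0.1, 0.1]
opening: 0.0852
grip_force: 0.0
```

```bash
python3 - <<'E'
from h import *
o=get_obs();f=grab_frame("wrist");P=pts(f,o);im=f["frame"];h=cv2.cvtColor(im,cv2.COLOR_RGB2HSV)
q=o["tool_rot"];Rt=R.from_quat([q[1],q[2],q[3],q[0]]).as_matrix();print(o["eef_pos"],Rt.round(3))
red=((h[...,0]<8)|(h[...,0]>172))&(h[...,1]>140)&(h[...,2]>50)
n,l,s,c=cv2.connectedComponentsWithStats(red.astype(np.uint8))
for k in range(1,n):
    if s[k,4]>150:
        Q=P[(l==k)&(f["range_z"]>0)];zt=np.percentile(Q[:,2],95);T=Q[Q[:,2]>zt-.006]
        mid=(np.percentile(T[:,:2],2,0)+np.percentile(T[:,:2],98,0))/2
        print(s[k],c[k].round(),'top',zt,'centre',mid,T[:,:2].mean(0),'size',np.ptp(T[:,:2],axis=0),'tool delta',(np.r_[mid,0.076]-o["eef_pos"])@Rt)
save("w1.png",im)
E
```

```text
[ 0.55331181 -0.24879943  0.20138031] [[ 0.989 -0.145 -0.   ]
 [-0.145 -0.989 -0.   ]
 [-0.     0.    -1.   ]]
[ 309   71   39   42 1292] [328.  92.] top 0.12768544989692066 centre [ 0.64021017 -0.26978149] [ 0.64040974 -0.26982354] size [0.03297239 0.03135362] tool delta [0.08903712 0.00809855 0.12537383]
[301 174  26  30 637] [313. 189.] top 0.10458362715952296 centre [ 0.55224097 -0.24323965] [ 0.55234281 -0.24324731] size [0.02509195 0.02545019] tool delta [-0.00185673 -0.00536838  0.12537947]
[ 398  186   48   42 1382] [421. 207.] top 0.12734773445361136 centre [ 0.52223619 -0.34635678] [ 0.52252536 -0.34633531] size [0.03156673 0.03329051] tool delta [-0.01654693  0.10101595  0.12540067]
```

View pics/w1.png

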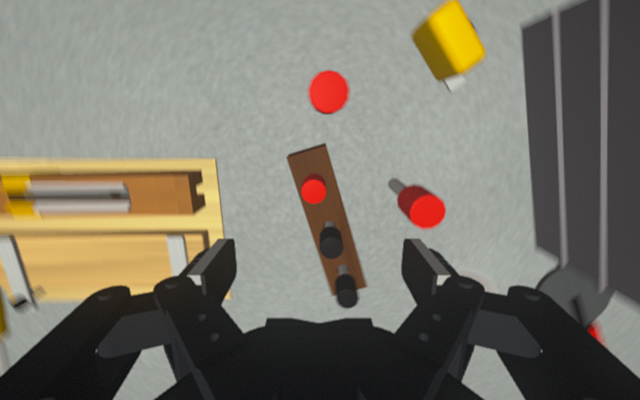

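Confirmed: (313,189) in the rack has a 25 mm knob with its top at 104 mm. The two look-alikes at (328,92) and (421,207) are about 32 mm wide and 127 mm high. Descending to grasp.

{"api": "send_rows", "payload": {
  "targets": [
    [[0,0,0],[-0.1,-0.3,2.5],-1],
    [[0,0,0],[-0.2,-0.5,5],-1],
    [[0,0,0],[-0.2,-0.5,7.5],-1],
    [[0,0,0],[-0.2,-0.5,10],-1],
    [[0,0,0],[-0.2,-0.5,11.5],-1],
    [[0,0,0],[-0.2,-0.5,12.5],-1],
    [[0,0,0],[-0.2,-0.5,12.5],-1],
    [[0,0,0],[-0.2,-0.5,12.5],0]
  ]
}}

```text
clock: 3.3
eef_pos: [0.5535, -0.2419, 0.0773]
tool_rot: [0.0, 0.997, -0.074, 0.001]
force: [-0.4, -0.3, 0.1]
opening: 0.0698
grip_force: 0.0
```

{"api": "send_rows", "payload": {
  "targets": [
    [[0,0,0],[0,0,0],0.2],
    [[0,0,0],[0,0,0],0.4],
    [[0,0,0],[0,0,0],0.6],
    [[0,0,0],[0,0,0],1],
    [[0,0,0],[0,0,0],1],
    [[0,0,0],[0,0,0],1],
    [[0,0,0],[0,0,0],1],
    [[0,0,0],[0,0,0],1]
  ]
}}

```text
clock: 4.3
eef_pos: [0.5527, -0.2417, 0.0764]
tool_rot: [0.0, 0.997, -0.074, -0.0]
force: [-0.2, -0.2, -0.6]
opening: -0.0005
grip_force: 0.0
```

{"api": "send_rows", "payload": {
  "targets": [
    [[0,0,0],[0,0,-1],1],
    [[0,0,0],[0,0,-2],1],
    [[0,0,0],[0,0,-3],1],
    [[0,0,0],[0,0,-4],1],
    [[0,0,0],[0,0,-6],1],
    [[0,0,0],[0,0,-8],1],
    [[0,0,0],[0,0,-8],1],
    [[0,0,0],[0,0,-8],1]
  ]
}}

```text
clock: 5.3
eef_pos: [0.5522, -0.2415, 0.1558]
tool_rot: [-0.0, 0.997, -0.074, -0.001]
force: [-0.8, 0.1, -0.7]
opening: 0.0002
grip_force: 0.0
```

```bash
python3 - <<'E'
from h import *
o=get_obs();print(o["eef_pos"],o["opening"],o["grip_force"],o["force"],R.from_quat(np.roll(o["tool_rot"],-1)).as_matrix().round(3).tolist())
for c in ["scene","side"]:
    f=grab_frame(c);P=pts(f);h=cv2.cvtColor(f["frame"],cv2.COLOR_RGB2HSV)
    d=np.hypot(P[...,0]-o["eef_pos"][0],P[...,1]-o["eef_pos"][1])
    m=(d<.05)&(P[...,2]>.04)&(P[...,2]<.22)
    red=m&((h[...,0]<8)|(h[...,0]>172))&(h[...,1]>150)
    Q=P[red];print(c,len(Q), Q.min(0),Q.max(0),np.median(Q,0))
    sh=m&(P[...,2]<.135)&(d<.03);Q=P[sh];print('shank',len(Q))
    for a in np.arange(.07,.14,.01):
        k=abs(Q[:,2]-a)<.005
        if k.sum(): print(round(a,3),k.sum(),np.median(Q[k],0).round(4))
    v,u=[int(x.mean()) for x in np.where(red)];a=f["frame"][max(v-60,0):v+60,max(0,u-80):u+80]
    save("g_"+c+".png",cv2.resize(a,(400,300)))
cv2.imwrite("pics/g.png",np.hstack([cv2.imread("pics/g_scene.png"),cv2.imread("pics/g_side.png")]))
E
```

```text
[ 0.55222172 -0.24148846  0.155763  ] 0.00015730180556626942 0.0 [-0.8392461   0.06451516 -0.66399262] [[0.989, -0.148, -0.001], [-0.148, -0.989, 0.001], [-0.001, -0.0, -1.0]]
scene 119 [ 0.50610942 -0.26649865  0.04002367] [ 0.58361331 -0.234759    0.1071544 ] [ 0.56164552 -0.24653317  0.09823608]
shank 212
0.07 9 [ 0.5649 -0.2451  0.0732]
0.08 22 [ 0.5635 -0.2468  0.0792]
0.09 21 [ 0.5653 -0.2484  0.0902]
0.1 67 [ 0.5575 -0.2444  0.1022]
0.11 10 [ 0.5576 -0.2454  0.1057]
side 213 [ 0.53823634 -0.25921721  0.0681203 ] [ 0.56248405 -0.23375253  0.104339  ] [ 0.54864846 -0.25354368  0.09483723]
shank 292
0.07 25 [ 0.5494 -0.2547  0.0724]
0.08 46 [ 0.5477 -0.2556  0.0809]
0.09 47 [ 0.5465 -0.2551  0.0904]
0.1 113 [ 0.5506 -0.2477  0.1016]
```

View pics/g.png

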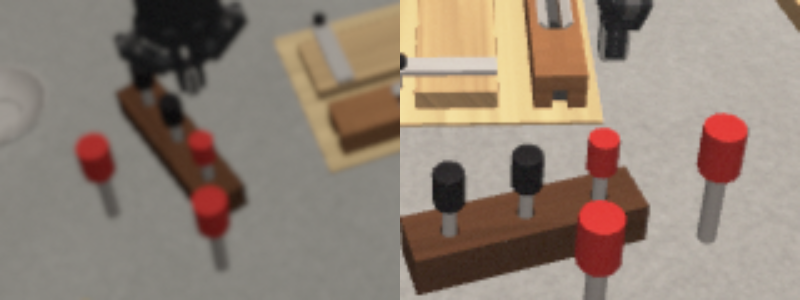

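The grasp closed on nothing and the red pin is still in the rack, untouched. I'll measure where the fingers really are in the fixed cameras' depth.

```bash
python3 - <<'E'
from h import *
o=get_obs();e=o["eef_pos"];print(o["joint_positions"])
for c in ["scene","side"]:
    f=grab_frame(c);P=pts(f)
    m=(np.hypot(P[...,0]-e[0],P[...,1]-e[1])<.12)&(P[...,2]>.133)&(P[...,2]<.5)&(f["range_z"]>0)
    Q=P[m]
    for a in np.arange(.135,.3,.01):
        k=abs(Q[:,2]-a)<.005
        if k.sum(): print(c,round(a,3),k.sum(),'mean',(Q[k,:2].mean(0)-e[:2]).round(3),'min',(Q[k,:2].min(0)-e[:2]).round(3),'max',(Q[k,:2].max(0)-e[:2]).round(3))
o=get_obs();f=grab_frame("wrist");save("w2.png",f["frame"])
E
```

```text
[-1.44154657e-01  3.83258656e-01 -1.15018218e-01 -3.61447604e-04
 -1.07466233e+00  1.56614896e+00]
scene 0.185 4 mean [ 0.011 -0.003] min [ 0.007 -0.008] max [0.013 0.001]
scene 0.195 27 mean [ 0.011 -0.002] min [-0.003 -0.014] max [0.015 0.011]
scene 0.205 32 mean [ 0.011 -0.002] min [-0.004 -0.014] max [0.016 0.011]
scene 0.215 29 mean [ 0.011 -0.003] min [ 0.003 -0.016] max [0.015 0.011]
scene 0.225 33 mean [ 0.009 -0.001] min [-0.005 -0.019] max [0.017 0.025]
scene 0.235 106 mean [ 0.009 -0.001] min [-0.009 -0.035] max [0.02  0.036]
scene 0.245 112 mean [ 0.007 -0.002] min [-0.015 -0.044] max [0.023 0.045]
scene 0.255 104 mean [ 0.012 -0.004] min [-0.016 -0.052] max [0.025 0.046]
scene 0.265 112 mean [ 0.014 -0.002] min [-0.002 -0.061] max [0.024 0.056]
scene 0.275 194 mean [ 0.01  -0.003] min [-0.016 -0.062] max [0.025 0.061]
scene 0.285 147 mean [ 0.011 -0.004] min [-0.015 -0.057] max [0.025 0.055]
scene 0.295 81 mean [ 0.011 -0.007] min [-0.011 -0.044] max [0.024 0.042]
side 0.185 20 mean [-0.003 -0.008] min [-0.011 -0.013] max [ 0.009 -0.001]
side 0.195 56 mean [-0.003 -0.01 ] min [-0.011 -0.018] max [0.01  0.004]
side 0.205 49 mean [-0.003 -0.011] min [-0.012 -0.017] max [0.009 0.008]
side 0.215 41 mean [-0.004 -0.012] min [-0.012 -0.016] max [ 0.01  -0.002]
side 0.225 10 mean [-0.012  0.001] min [-0.014 -0.014] max [-0.01   0.015]
side 0.235 46 mean [-0.008 -0.027] min [-0.018 -0.039] max [0.006 0.023]
side 0.245 42 mean [-0.011 -0.029] min [-0.018 -0.047] max [0.006 0.005]
side 0.255 82 mean [-0.009 -0.028] min [-0.019 -0.055] max [0.014 0.008]
side 0.265 89 mean [-0.009 -0.033] min [-0.02  -0.063] max [0.014 0.015]
side 0.275 181 mean [-0.009 -0.045] min [-0.022 -0.065] max [0.016 0.014]
side 0.285 164 mean [-0.009 -0.026] min [-0.022 -0.057] max [0.02  0.017]
side 0.295 111 mean [-0.007 -0.033] min [-0.021 -0.044] max [0.017 0.008]
```

View pics/w2.png

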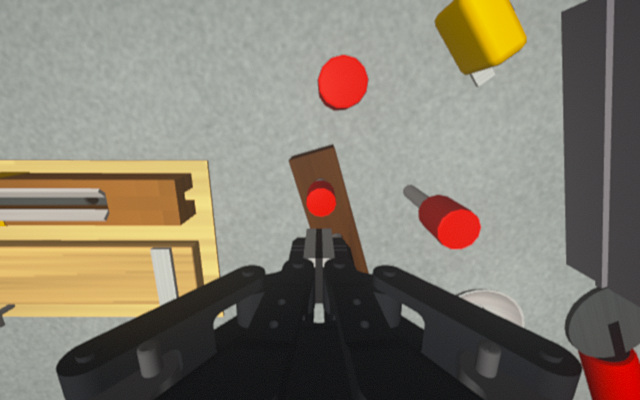

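```bash
python3 - <<'E'
from h import *
o=get_obs();f=grab_frame("wrist");P=pts(f,o)
for v in (225,231,236,242,250,260,290,310): print(v,[ (round(float(f["range_z"][v,u]),3),(P[v,u]-o["eef_pos"]).round(3).tolist()) for u in (312,325)])
f=grab_frame("side");P=pts(f);save("s2.png",f["frame"])
M=cv2.Rodrigues(np.array(f["rvec"],float))[0]
p=cv2.projectPoints(np.array([o["eef_pos"],o["eef_pos"]+[0,0,.034],o["eef_pos"]-[0,0,.008]]),np.array(f["rvec"],float),np.array(f["tvec"],float),np.array([[f["fx"],0,f["cx"]],[0,f["fy"],f["cy"]],[0,0,1.]]),None)[0].reshape(-1,2)
print(p)
u,v=p[0].astype(int); a=f["frame"][v-60:v+40,u-60:u+60].copy()
for q in p: cv2.circle(a,(int(q[0]-u+60),int(q[1]-v+60)),1,(0,255,0),-1)
save("s2c.png",cv2.resize(a,(600,500),interpolation=cv2.INTER_CUBIC))
E
```

```text
225 [(0.308, [-0.045, 0.014, -0.116]), (0.306, [-0.046, 0.0, -0.115])]
231 [(0.144, [0.011, 0.002, 0.039]), (0.143, [0.01, -0.005, 0.039])]
236 [(0.137, [0.011, 0.002, 0.045]), (0.137, [0.01, -0.005, 0.045])]
242 [(0.131, [0.011, 0.002, 0.052]), (0.129, [0.011, -0.005, 0.054])]
250 [(0.123, [0.011, 0.001, 0.06]), (0.122, [0.01, -0.004, 0.061])]
260 [(0.116, [0.01, 0.001, 0.067]), (0.116, [0.009, -0.004, 0.067])]
290 [(0.108, [0.003, 0.002, 0.078]), (0.108, [0.002, -0.003, 0.078])]
310 [(0.11, [-0.006, 0.004, 0.078]), (0.11, [-0.007, -0.001, 0.078])]
[[370.41377132 230.94306152]
 [371.74837783 217.04645996]
 [370.10891218 234.1174099 ]]
```

View pics/s2c.png

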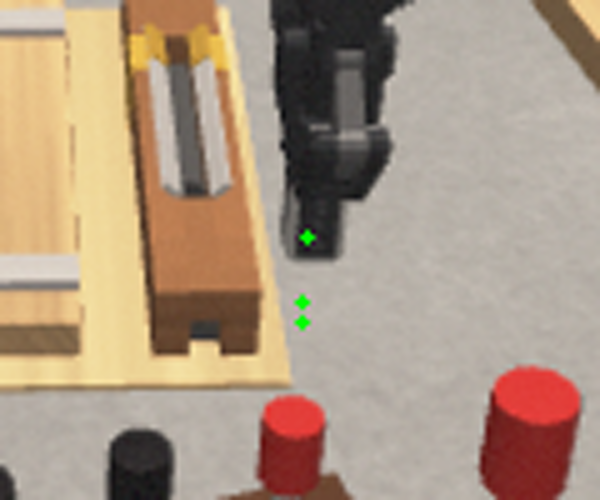

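The fixed cameras and the wrist depth agree: the real fingertips are about 28 mm above the reported TCP, not 8 mm below it, so the first grasp closed over the top of the knob. I'll open and go about 35 mm lower this time.

{"api": "send_rows", "payload": {
  "targets": [
    [[0,0,0],[0,0,0],-1],
    [[0,0,0],[0,0,1],-1],
    [[0,0,0],[0,0,2.5],-1],
    [[0,0,0],[0,0,4.5],-1],
    [[0,0,0],[0,0,6.5],-1],
    [[0,0,0],[0,0,8.5],-1],
    [[0,0,0],[0,0,9.5],-1],
    [[0,0,0],[0,0,10],-1]
  ]
}}

```text
clock: 6.65
eef_pos: [0.5524, -0.2417, 0.0554]
tool_rot: [-0.0, 0.997, -0.074, -0.001]
force: [-0.4, 0.0, 0.6]
opening: 0.0854
grip_force: 0.0
```

{"api": "send_rows", "payload": {
  "targets": [
    [[0,0,0],[0,0,0.5],-1],
    [[0,0,0],[0,0,1],-1],
    [[0,0,0],[0,0,1.5],-1],
    [[0,0,0],[0,0,1.5],-0.4],
    [[0,0,0],[0,0,1.5],0],
    [[0,0,0],[0,0,1.5],0.3],
    [[0,0,0],[0,0,1.5],0.6],
    [[0,0,0],[0,0,1.5],1]
  ]
}}

```text
clock: 7.65
eef_pos: [0.553, -0.242, 0.0419]
tool_rot: [0.0, 0.997, -0.074, 0.0]
force: [0.0, -0.5, 2.1]
opening: 0.0247
grip_force: 58.7
```

{"api": "send_rows", "payload": {
  "targets": [
    [[0,0,0],[0,0,0],1],
    [[0,0,0],[0,0,0],1],
    [[0,0,0],[0,0,0],1],
    [[0,0,0],[0,0,0],1],
    [[0,0,0],[0,0,0],1],
    [[0,0,0],[0,0,0],1],
    [[0,0,0],[0,0,0],1],
    [[0,0,0],[0,0,0],1]
  ]
}}

```text
clock: 8.65
eef_pos: [0.5531, -0.2419, 0.0418]
tool_rot: [0.0, 0.997, -0.074, 0.0]
force: [-0.6, -0.8, 5.8]
opening: 0.0244
grip_force: 59.0
```

{"api": "send_rows", "payload": {
  "targets": [
    [[0,0,0],[0,0,-1],1],
    [[0,0,0],[0,0,-2],1],
    [[0,0,0],[0,0,-3],1],
    [[0,0,0],[0,0,-4],1],
    [[0,0,0],[0,0,-6],1],
    [[0,0,0],[0,0,-8],1],
    [[0,0,0],[0,0,-9],1],
    [[0,0,0],[0,0,-9],1]
  ]
}}

```text
clock: 9.65
eef_pos: [0.553, -0.2417, 0.1322]
tool_rot: [-0.0, 0.997, -0.074, 0.001]
force: [-0.9, -0.2, -1.8]
opening: 0.0248
grip_force: 59.1
```

```bash
cat > m.py <<'E'
from h import *
import sys
o=get_obs();e=o["eef_pos"];print(e.round(4),o["opening"],o["force"].round(2))
ax,ay=.989,-.148
for c in ["scene","side"]:
    f=grab_frame(c);P=pts(f);h=cv2.cvtColor(f["frame"],cv2.COLOR_RGB2HSV)
    d=np.hypot(P[...,0]-e[0],P[...,1]-e[1]); m=(d<.03)&(P[...,2]>e[2]-.08)&(P[...,2]<e[2]+.1)
    red=m&((h[...,0]<8)|(h[...,0]>172))&(h[...,1]>130)
    Q=P[red]; print(c,'red',len(Q),(Q[:,2].min()-e[2]).round(4) if len(Q) else 0)
    Q=P[m&~red&(P[...,2]<e[2]+.03)]
    for a in np.arange(-.07,.03,.01):
        k=abs(Q[:,2]-e[2]-a)<.005
        if k.sum()>1: print(round(a,3),k.sum(),(Q[k].mean(0)-e).round(4))
    K=np.array([[f["fx"],0,f["cx"]],[0,f["fy"],f["cy"]],[0,0,1.]])
    u,v=cv2.projectPoints(np.array([e]),np.array(f["rvec"],float),np.array(f["tvec"],float),K,None)[0].ravel().astype(int)
    a=f["frame"][v-50:v+50,u-40:u+40];save("g_"+c+".png",cv2.resize(a,(400,500),interpolation=cv2.INTER_CUBIC))
cv2.imwrite("pics/"+sys.argv[1],np.hstack([cv2.imread("pics/g_scene.png"),cv2.imread("pics/g_side.png")]))
E
python3 m.py g3.png
```

```text
[ 0.553  -0.2417  0.1322] 0.024797775433002954 [-0.87 -0.25 -1.78]
scene red 130 0.0334
-0.03 5 [ 0.0063 -0.0026 -0.0271]
-0.02 11 [ 0.0049 -0.0025 -0.0202]
-0.01 12 [ 0.0052 -0.0012 -0.0104]
0.0 11 [ 0.0052 -0.0022 -0.0007]
0.01 11 [ 0.0057 -0.0022  0.0105]
0.02 7 [ 0.0066 -0.0015  0.0172]
side red 41 0.0284
-0.03 17 [-0.0026 -0.0063 -0.029 ]
-0.02 23 [-0.0034 -0.0058 -0.0201]
-0.01 22 [-0.0037 -0.0062 -0.01  ]
0.0 25 [-0.0035 -0.0058 -0.0003]
0.01 23 [-0.0029 -0.0057  0.0097]
```

View pics/g3.png

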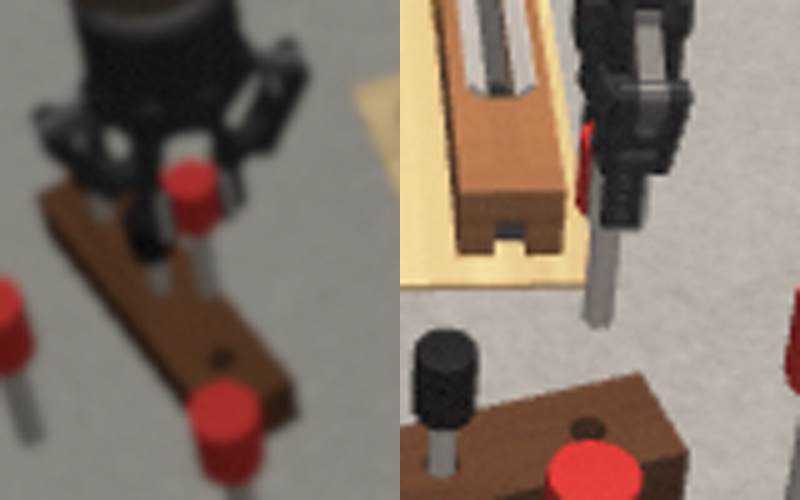

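{"api": "send_rows", "payload": {
  "targets": [
    [[0,0,0],[-0.1,-2,-0.5],1],
    [[0,0,0],[-0.4,-7,-0.5],1],
    [[0,0,0],[-0.7,-13,-0.5],1],
    [[0,0,0],[-1,-19,-0.5],1],
    [[0,0,0],[-1.3,-25,-0.5],1],
    [[0,0,0],[-1.6,-30,0],1],
    [[0,0,0],[-1.8,-34,0],1],
    [[0,0,0],[-1.9,-35.7,0],1]
  ]
}}

```text
clock: 10.75
eef_pos: [0.5864, 0.117, 0.1309]
tool_rot: [0.0, 0.997, -0.073, -0.0]
force: [-0.3, -0.5, -1.0]
opening: 0.0245
grip_force: 59.2
```

{"api": "send_rows", "payload": {
  "targets": [
    [[0,0,0],[0,0,0.5],1],
    [[0,0,0],[0,0,1],1],
    [[0,0,0],[0,0,1.5],1],
    [[0,0,0],[0,0,2],1],
    [[0,0,0],[0,0,2.5],1],
    [[0,0,0],[0,0,3],1],
    [[0,0,0],[0,0,3.3],1],
    [[0,0,0],[0,0,3.3],1]
  ]
}}

```text
clock: 11.75
eef_pos: [0.5867, 0.1141, 0.0981]
tool_rot: [0.0, 0.997, -0.074, -0.0]
force: [-0.3, 0.6, -1.6]
opening: 0.0246
grip_force: 59.2
```

```bash
cat > n.py <<'E'
from h import *
import sys
o=get_obs();e=o["eef_pos"];print(e.round(4),o["force"].round(2))
J=np.array([.5782,.0588]);X=np.array([.989,-.147]);Y=np.array([.147,.989])
for c in ["scene","side"]:
    f=grab_frame(c);P=pts(f); M=cv2.Rodrigues(np.array(f["rvec"],float))[0]
    C=-M.T@np.array(f["tvec"]).ravel(); d=C[:2]-e[:2];d/=np.linalg.norm(d)
    a=(P[...,:2]-J)@X;b=(P[...,:2]-J)@Y;z=P[...,2];tz=e[2]-.032
    s=(abs(a)<.02)&(abs(b-(e[:2]-J)@Y)<.02)&(z>max(tz,.057))&(z<tz+.055)
    Q=P[s][:,:2].mean(0)-.75*.006*d
    print(c,'cam',C.round(2),'pin n',s.sum(),'jig xy',[((Q-J)@X).round(4),((Q-J)@Y).round(4)])
    for lo in (-.03,0.0,.03):
        k=(b>lo-.015)&(b<lo+.015)&(z>.047)&(z<.058)&(abs(a)<.03)
        kf=(b>lo-.015)&(b<lo+.015)&(z>.02)&(z<.031)&(abs(a)<.012)
        print(lo,'lips',k.sum(),np.percentile(a[k],[1,99]).round(4),'innermost',a[k&(a<0.002)].max(initial=-9).round(4),a[k&(a>0.002)].min(initial=9).round(4),'floor',np.percentile(a[kf],[5,95]).round(4) if kf.sum() else None)
    K=np.array([[f["fx"],0,f["cx"]],[0,f["fy"],f["cy"]],[0,0,1.]])
    u,v=cv2.projectPoints(np.array([e]),np.array(f["rvec"],float),np.array(f["tvec"],float),K,None)[0].ravel().astype(int)
    im=f["frame"][v-50:v+50,u-40:u+40];save("g_"+c+".png",cv2.resize(im,(400,500),interpolation=cv2.INTER_CUBIC))
cv2.imwrite("pics/"+sys.argv[1],np.hstack([cv2.imread("pics/g_scene.png"),cv2.imread("pics/g_side.png")]))
E
python3 n.py g4.png
```

```text
[0.5867 0.1141 0.0981] [-0.32  0.6  -1.63]
scene cam [ 1.26 -0.43  1.06] pin n 48 jig xy [np.float64(0.0018), np.float64(0.0552)]
-0.03 lips 44 [-0.0166  0.0208] innermost -0.0037 0.0149 floor [-0.0095 -0.0035]
0.0 lips 45 [-0.0145  0.0267] innermost -0.0028 0.0129 floor [-0.0068 -0.003 ]
0.03 lips 43 [-0.0136  0.0249] innermost -0.0028 0.0138 floor [-0.0072 -0.003 ]
side cam [ 0.34 -0.87  0.69] pin n 71 jig xy [np.float64(-0.0007), np.float64(0.0541)]
-0.03 lips 38 [-0.0176  0.0174] innermost -0.0098 0.0101 floor [-0.0032  0.0077]
0.0 lips 30 [-0.0171  0.0174] innermost -0.0115 0.0091 floor [-0.0033  0.0077]
0.03 lips 33 [-0.0164  0.0178] innermost -0.0105 0.0098 floor [-0.0035  0.0076]
```

View pics/g4.png

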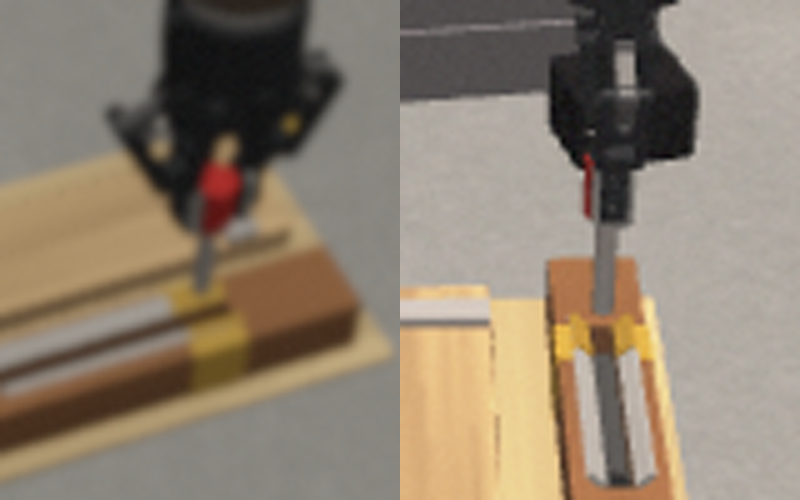

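The pin is over the yellow section at jig (≈0, +0.055), centred between the lips within about 1 mm. Lowering it into the groove.

{"api": "send_rows", "payload": {
  "targets": [
    [[0,0,0],[0,0,0.5],1],
    [[0,0,0],[0,0,1],1],
    [[0,0,0],[0,0,1.4],1],
    [[0,0,0],[0,0,1.8],1],
    [[0,0,0],[0,0,2.2],1],
    [[0,0,0],[0,0,2.6],1],
    [[0,0,0],[0,0,2.6],1],
    [[0,0,0],[0,0,2.6],1]
  ]
}}

```text
clock: 12.85
eef_pos: [0.587, 0.1141, 0.0725]
tool_rot: [0.0, 0.997, -0.074, 0.0]
force: [0.3, -0.2, -1.5]
opening: 0.0244
grip_force: 59.2
```

{"api": "send_rows", "payload": {
  "targets": [
    [[0,0,0],[0,0,0.1],1],
    [[0,0,0],[0,0,0.3],1],
    [[0,0,0],[0,0,0.5],1],
    [[0,0,0],[0,0,0.7],1],
    [[0,0,0],[0,0,0.9],1],
    [[0,0,0],[0,0,1.1],1],
    [[0,0,0],[0,0,1.1],1],
    [[0,0,0],[0,0,1.1],1]
  ]
}}

```text
clock: 13.85
eef_pos: [0.5869, 0.1142, 0.0614]
tool_rot: [-0.0, 0.997, -0.074, 0.0]
force: [0.3, -0.7, -1.5]
opening: 0.0246
grip_force: 59.2
```

{"api": "send_rows", "payload": {
  "targets": [
    [[0,0,0],[0,0,0.05],1],
    [[0,0,0],[0,0,0.1],1],
    [[0,0,0],[0,0,0.15],1],
    [[0,0,0],[0,0,0.2],1],
    [[0,0,0],[0,0,0.2],1],
    [[0,0,0],[0,0,0.25],1],
    [[0,0,0],[0,0,0.25],1],
    [[0,0,0],[0,0,0.25],1]
  ]
}}

```text
clock: 14.85
eef_pos: [0.5869, 0.1141, 0.0589]
tool_rot: [-0.0, 0.997, -0.074, 0.0]
force: [0.1, 0.6, -1.5]
opening: 0.0247
grip_force: 59.2
```

{"api": "send_rows", "payload": {
  "targets": [
    [[0,0,0],[0,0,0.05],1],
    [[0,0,0],[0,0,0.05],1],
    [[0,0,0],[0,0,0.1],1],
    [[0,0,0],[0,0,0.1],1],
    [[0,0,0],[0,0,0.1],1],
    [[0,0,0],[0,0,0.1],1],
    [[0,0,0],[0,0,0.1],1],
    [[0,0,0],[0,0,0.1],1]
  ]
}}

```text
clock: 15.85
eef_pos: [0.5869, 0.1142, 0.0579]
tool_rot: [-0.0, 0.997, -0.074, 0.0]
force: [-0.3, -0.3, -1.3]
opening: 0.0242
grip_force: 59.3
```

{"api": "send_rows", "payload": {
  "targets": [
    [[0,0,0],[0,0,0.03],1],
    [[0,0,0],[0,0,0.05],1],
    [[0,0,0],[0,0,0.05],1],
    [[0,0,0],[0,0,0.05],1],
    [[0,0,0],[0,0,0.05],1],
    [[0,0,0],[0,0,0.05],1],
    [[0,0,0],[0,0,0.05],1],
    [[0,0,0],[0,0,0.05],1]
  ]
}}

```text
clock: 16.85
eef_pos: [0.5871, 0.1142, 0.0578]
tool_rot: [-0.0, 0.997, -0.074, 0.0]
force: [-1.7, -0.7, 5.2]
opening: 0.0248
grip_force: 59.5
```

{"api": "send_rows", "payload": {
  "targets": [
    [[0,0,0],[0,0,0.03],1],
    [[0,0,0],[0,0,0.05],1],
    [[0,0,0],[0,0,0.05],1],
    [[0,0,0],[0,0,0.05],1],
    [[0,0,0],[0,0,0.05],1],
    [[0,0,0],[0,0,0.05],1],
    [[0,0,0],[0,0,0.05],1],
    [[0,0,0],[0,0,0.05],1]
  ]
}}

```text
clock: 17.85
eef_pos: [0.5873, 0.1141, 0.0578]
tool_rot: [-0.0, 0.997, -0.074, 0.0]
force: [-2.1, -2.0, 8.0]
opening: 0.0245
grip_force: 59.8
```

{"api": "send_rows", "payload": {
  "targets": [
    [[0,0,0],[0,0,-0.03],1],
    [[0,0,0],[0,0.3,-0.03],1],
    [[0,0,0],[0,0.6,-0.03],1],
    [[0,0,0],[0,0.9,-0.03],1],
    [[0,0,0],[0,1.2,-0.03],1],
    [[0,0,0],[0,1.5,-0.03],1],
    [[0,0,0],[0,1.8,-0.03],1],
    [[0,0,0],[0,1.8,-0.03],1]
  ]
}}

```text
clock: 18.85
eef_pos: [0.5853, 0.0966, 0.0578]
tool_rot: [-0.001, 0.997, -0.074, 0.001]
force: [1.9, 3.8, 5.0]
opening: 0.0241
grip_force: 59.7
```

{"api": "send_rows", "payload": {
  "targets": [
    [[0,0,0],[0,0.2,0],1],
    [[0,0,0],[0,0.4,0],1],
    [[0,0,0],[0,0.6,0],1],
    [[0,0,0],[0,0.8,0],1],
    [[0,0,0],[0,1.0,0],1],
    [[0,0,0],[0,1.2,0],1],
    [[0,0,0],[0,1.4,0],1],
    [[0,0,0],[0,1.4,0],1]
  ]
}}

```text
clock: 19.85
eef_pos: [0.5832, 0.0828, 0.0578]
tool_rot: [-0.001, 0.997, -0.074, 0.001]
force: [0.7, 4.2, 4.7]
opening: 0.0244
grip_force: 59.7
```

{"api": "send_rows", "payload": {
  "targets": [
    [[0,0,0],[0,0.3,0],1],
    [[0,0,0],[0,0.6,0],1],
    [[0,0,0],[0,0.9,0],1],
    [[0,0,0],[0,1.2,0],1],
    [[0,0,0],[0,1.5,0],1],
    [[0,0,0],[0,1.8,0],1],
    [[0,0,0],[0,2.0,0],1],
    [[0,0,0],[0,2.0,0],1]
  ]
}}

```text
clock: 20.85
eef_pos: [0.5802, 0.063, 0.0578]
tool_rot: [-0.001, 0.997, -0.074, 0.001]
force: [0.6, 3.3, 5.2]
opening: 0.0246
grip_force: 59.7
```

{"api": "send_rows", "payload": {
  "targets": [
    [[0,0,0],[0,0.3,0],1],
    [[0,0,0],[0,0.6,0],1],
    [[0,0,0],[0,0.9,0],1],
    [[0,0,0],[0,1.2,0],1],
    [[0,0,0],[0,1.5,0],1],
    [[0,0,0],[0,1.8,0],1],
    [[0,0,0],[0,2.0,0],1],
    [[0,0,0],[0,2.0,0],1]
  ]
}}

```text
clock: 21.85
eef_pos: [0.5772, 0.0432, 0.0578]
tool_rot: [-0.0, 0.997, -0.074, 0.001]
force: [2.0, 4.3, 4.8]
opening: 0.0247
grip_force: 59.8
```

{"api": "send_rows", "payload": {
  "targets": [
    [[0,0,0],[0,0.2,0],1],
    [[0,0,0],[0,0.4,0],1],
    [[0,0,0],[0,0.6,0],1],
    [[0,0,0],[0,0.8,0],1],
    [[0,0,0],[0,1.0,0],1],
    [[0,0,0],[0,1.2,0],1],
    [[0,0,0],[0,1.4,0],1],
    [[0,0,0],[0,1.4,0],1]
  ]
}}

```text
clock: 22.85
eef_pos: [0.5751, 0.0294, 0.0578]
tool_rot: [-0.0, 0.997, -0.074, 0.001]
force: [1.1, 3.1, 6.0]
opening: 0.0249
grip_force: 59.7
```

{"api": "send_rows", "payload": {
  "targets": [
    [[0,0,0],[0,0.1,0],1],
    [[0,0,0],[0,0.2,0],1],
    [[0,0,0],[0,0.3,0],1],
    [[0,0,0],[0,0.4,0],1],
    [[0,0,0],[0,0.5,0],1],
    [[0,0,0],[0,0.6,0],1],
    [[0,0,0],[0,0.6,0],1],
    [[0,0,0],[0,0.6,0],1]
  ]
}}

```text
clock: 23.85
eef_pos: [0.5742, 0.0235, 0.0578]
tool_rot: [-0.0, 0.997, -0.074, 0.001]
force: [0.4, 4.0, 5.6]
opening: 0.0248
grip_force: 59.7
```

{"api": "send_rows", "payload": {
  "targets": [
    [[0,0,0],[0,0.1,0],1],
    [[0,0,0],[0,0.2,0],1],
    [[0,0,0],[0,0.2,0],1],
    [[0,0,0],[0,0.2,0],1],
    [[0,0,0],[0,0.2,0],1],
    [[0,0,0],[0,0.2,0],1],
    [[0,0,0],[0,0.2,0],1],
    [[0,0,0],[0,0.2,0],1]
  ]
}}

```text
clock: 24.85
eef_pos: [0.5739, 0.0215, 0.0577]
tool_rot: [-0.0, 0.997, -0.074, 0.001]
force: [0.9, 4.3, 6.2]
opening: 0.0245
grip_force: 59.7
```

{"api": "send_rows", "payload": {
  "targets": [
    [[0,0,0],[0,0.1,0],1],
    [[0,0,0],[0,0.15,0],1],
    [[0,0,0],[0,0.15,0],1],
    [[0,0,0],[0,0.15,0],1],
    [[0,0,0],[0,0.15,0],1],
    [[0,0,0],[0,0.15,0],1],
    [[0,0,0],[0,0.15,0],1],
    [[0,0,0],[0,0.15,0],1]
  ]
}}

```text
clock: 25.85
eef_pos: [0.573, 0.0197, 0.0573]
tool_rot: [-0.0, 0.997, -0.074, 0.0]
force: [1.5, 2.4, 4.4]
opening: 0.0245
grip_force: 59.6
```

{"api": "send_rows", "payload": {
  "targets": [
    [[0,0,0],[0,0.1,0],1],
    [[0,0,0],[0,0.15,0],1],
    [[0,0,0],[0,0.15,0],1],
    [[0,0,0],[0,0.15,0],1],
    [[0,0,0],[0,0.15,0],1],
    [[0,0,0],[0,0.15,0],1],
    [[0,0,0],[0,0.15,0],1],
    [[0,0,0],[0,0.15,0],1]
  ]
}}

```text
clock: 26.85
eef_pos: [0.5719, 0.0181, 0.057]
tool_rot: [0.0, 0.997, -0.074, -0.001]
force: [0.8, -0.6, -1.0]
opening: 0.0245
grip_force: 59.1
```

The support force has gone and z is dropping: the tip is in the hole's mouth, right where the hole was seen. Lowering gently.

{"api": "send_rows", "payload": {
  "targets": [
    [[0,0,0],[0,0.05,0.05],1],
    [[0,0,0],[0,0.05,0.1],1],
    [[0,0,0],[0,0.05,0.15],1],
    [[0,0,0],[0,0.05,0.2],1],
    [[0,0,0],[0,0.05,0.2],1],
    [[0,0,0],[0,0.05,0.2],1],
    [[0,0,0],[0,0.05,0.2],1],
    [[0,0,0],[0,0.05,0.2],1]
  ]
}}

```text
clock: 27.85
eef_pos: [0.5724, 0.0177, 0.0552]
tool_rot: [0.0, 0.997, -0.074, -0.0]
force: [-0.6, -1.9, -1.5]
opening: 0.0247
grip_force: 59.2
```

{"api": "send_rows", "payload": {
  "targets": [
    [[0,0,0],[0,0,0.1],1],
    [[0,0,0],[0,0,0.2],1],
    [[0,0,0],[0,0,0.3],1],
    [[0,0,0],[0,0,0.4],1],
    [[0,0,0],[0,0,0.5],1],
    [[0,0,0],[0,0,0.5],1],
    [[0,0,0],[0,0,0.5],1],
    [[0,0,0],[0,0,0.5],1]
  ]
}}

```text
clock: 28.85
eef_pos: [0.5724, 0.0177, 0.0501]
tool_rot: [0.0, 0.997, -0.074, 0.0]
force: [2.0, -1.9, -2.0]
opening: 0.0245
grip_force: 59.3
```

{"api": "send_rows", "payload": {
  "targets": [
    [[0,0,0],[0,0,0.1],1],
    [[0,0,0],[0,0,0.2],1],
    [[0,0,0],[0,0,0.3],1],
    [[0,0,0],[0,0,0.4],1],
    [[0,0,0],[0,0,0.5],1],
    [[0,0,0],[0,0,0.6],1],
    [[0,0,0],[0,0,0.6],1],
    [[0,0,0],[0,0,0.6],1]
  ]
}}

```text
clock: 29.85
eef_pos: [0.5725, 0.0177, 0.0441]
tool_rot: [0.0, 0.997, -0.074, 0.0]
force: [0.5, -2.7, 0.2]
opening: 0.0242
grip_force: 59.4
```

{"api": "send_rows", "payload": {
  "targets": [
    [[0,0,0],[0,0,0.05],1],
    [[0,0,0],[0,0,0.1],1],
    [[0,0,0],[0,0,0.15],1],
    [[0,0,0],[0,0,0.2],1],
    [[0,0,0],[0,0,0.2],1],
    [[0,0,0],[0,0,0.2],1],
    [[0,0,0],[0,0,0.2],1],
    [[0,0,0],[0,0,0.2],1]
  ]
}}

```text
clock: 30.85
eef_pos: [0.5724, 0.0177, 0.0422]
tool_rot: [0.0, 0.997, -0.074, 0.0]
force: [2.5, -4.0, 0.9]
opening: 0.0245
grip_force: 59.5
```

{"api": "send_rows", "payload": {
  "targets": [
    [[0,0,0],[0,0,0.05],1],
    [[0,0,0],[0,0,0.05],1],
    [[0,0,0],[0,0,0.05],1],
    [[0,0,0],[0,0,0.05],1],
    [[0,0,0],[0,0,0.05],1],
    [[0,0,0],[0,0,0.05],1],
    [[0,0,0],[0,0,0.05],1],
    [[0,0,0],[0,0,0.05],1]
  ]
}}

```text
clock: 31.85
eef_pos: [0.5725, 0.0177, 0.0419]
tool_rot: [0.0, 0.997, -0.074, 0.0]
force: [1.1, -3.8, 4.4]
opening: 0.0247
grip_force: 59.8
```

It's on the bottom: z dropped exactly 16 mm from the floor. Releasing and backing off.

{"api": "send_rows", "payload": {
  "targets": [
    [[0,0,0],[0,0,0],0.5],
    [[0,0,0],[0,0,0],0.3],
    [[0,0,0],[0,0,0],0.1],
    [[0,0,0],[0,0,0],-0.2],
    [[0,0,0],[0,0,0],-0.5],
    [[0,0,0],[0,0,0],-1],
    [[0,0,0],[0,0,0],-1],
    [[0,0,0],[0,0,0],-1]
  ]
}}

```text
clock: 32.85
eef_pos: [0.5724, 0.0177, 0.0417]
tool_rot: [-0.0, 0.997, -0.074, 0.0]
force: [-1.7, 0.6, -0.5]
opening: 0.0858
grip_force: 0.0
```

{"api": "send_rows", "payload": {
  "targets": [
    [[0,0,0],[0,0,-1],-1],
    [[0,0,0],[0,0,-3],-1],
    [[0,0,0],[0,0,-5],-1],
    [[0,0,0],[0,0,-8],-1],
    [[0,0,0],[0,0,-11],-1],
    [[0,0,0],[0,0,-13],-1],
    [[0,0,0],[0,0,-13],-1],
    [[0,0,0],[0,0,-13],-1]
  ]
}}

```text
clock: 33.85
eef_pos: [0.5717, 0.0177, 0.171]
tool_rot: [-0.0, 0.997, -0.074, -0.001]
force: [0.3, -0.4, -0.2]
opening: 0.0854
grip_force: 0.0
```

```bash
python3 - <<'E'
from h import *
o=get_obs();print(o["eef_pos"],o["force"].round(2))
ims=[]
for c in ["scene","side"]:
    f=grab_frame(c);P=pts(f);h=cv2.cvtColor(f["frame"],cv2.COLOR_RGB2HSV)
    red=(np.hypot(P[...,0]-.572,P[...,1]-.017)<.03)&((h[...,0]<8)|(h[...,0]>172))&(h[...,1]>130)&(P[...,2]>.05)
    Q=P[red];print(c,len(Q),np.percentile(Q,[2,98],axis=0).round(4))
    for a in (.075,.085,.095): k=abs(Q[:,2]-a)<.005;print(a,Q[k].mean(0).round(4))
    v,u=[int(x.mean()) for x in np.where(red)];ims.append(cv2.resize(f["frame"][v-50:v+50,u-40:u+40],(400,500),interpolation=cv2.INTER_CUBIC))
save("end.png",np.hstack(ims))
E
```

```text
[0.57173683 0.01766703 0.17100707] [ 0.25 -0.44 -0.24]
scene 85 [[0.5663 0.0035 0.0764]
 [0.5875 0.0248 0.1071]]
0.075 [0.5838 0.0109 0.0774]
0.085 [0.5811 0.008  0.0865]
0.095 [0.5799 0.0107 0.0966]
side 145 [[5.590e-01 3.000e-04 7.030e-02]
 [5.814e-01 2.310e-02 1.036e-01]]
0.075 [0.5683 0.0054 0.0749]
0.085 [0.5698 0.0051 0.0851]
0.095 [0.568  0.0062 0.0956]
```

View pics/end.png

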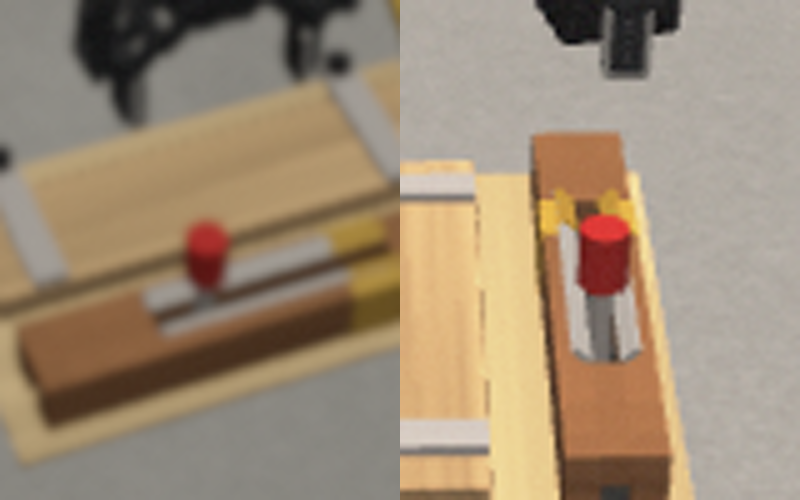

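The pin stands upright in the hole. The knob spans 70–104 mm, which means it's fully home, and the gripper is clear. Handing in.

```bash
python3 -c "from station import *; print(sign_off())"
```

```text
the job is handed in; nothing more can be done
None
```

The red pin is standing upright and released in the blind hole, fully home, at about jig y = −42 mm. The job is handed in after about 34 s on the robot's clock, but the sign-off returned no verdict.

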